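Fill up the pot crate

ROBOT

A 7-joint arm with a two-finger parallel gripper is mounted at the origin on the work surface. World frame = base frame: x ahead of the robot, y to its left, z up, the work surface at z = 0. Lengths are in m, angles in degrees, forces in N, time in s.
With the tool pointing down it reaches from about 0.425 to 1.025 m from the base axis. Payload 9.4 kg.
Tool frame: the origin (TCP) lies on the centre line of the jaws, within the pads' length; the fingertips stand 14 mm ahead of it and the grasp point (between the pads) lies 5 mm behind it; z points along the fingers, y is the line along which they close (so a half turn about z gives the same grasp; the last joint's range is limited). The gripper opens to 85 mm and grips with 20 to 120 N. Pads are 22 mm wide; open, the fingers measure 114 mm over their backs; the gripper's body (76 mm by 85 mm) begins 54 mm behind the grasp point. The pads swing forward as they close: fully open they stand 13 mm farther back than shut.
Start: joints at [-71.774, 34.337, -0.143, 91.639, 0.103, 54.024, -4.572], TCP at [0.279, 0.669, 0.206] pointing down, gripper open.
Joint ranges: [-147.43, 147.43], [-19.82, 112.94], [-74.19, 73.91], [6.32, 146.72], [-59.91, 239.91], [6.04, 106.73], [-150.56, 150.56]. Speed limits (degrees/s): [127.2, 127.2, 172.46, 172.46, 180, 180, 180].

INTERFACE

Orientations are given as a 3x3 rotation matrix whose columns are the frame's x, y, z axes.
In Python, from bench import arm gives the robot as it stands.
- The arm moves only by the tool carry_out, never from a script. Its argument "moves" is a list of rows, each a list of 7 numbers: the shift along the tool's x, y, z each as a share of 0.06 m, from -1 to 1, then the turn, a rotation vector about the tool's x, y, z each as a share of 0.08 rad, from -1 to 1, then the opening, from -1 (shut) to 1 (fully open). A call has exactly 5 rows; each row shifts and turns the commanded pose from where the row before left it, along the tool's axes as they then stand; what a row does not reach is not made up. A row lasts 1/8 s, in which the tool goes at most 62.5 mm and 10.7 degrees, less where a joint would pass 70% of its speed; a pose out of reach is approached as far as the arm can. A call with a number of a shift or a turn outside -1 to 1 is refused whole. A call with a gripper value outside its range is refused whole. The fingers move at their own pace and stop on an object; "newtons" is the grip in N (left out, the last holds). Time passes only in rows, so rows that do not move let the fingers close, or fill a call up. It gives the time, the measured TCP pose, the force, the opening and the grip force at its end, in the units of the state.
- arm.get_obs(): the state, without advancing time (a new reading comes with each control period).
- arm.get_image(name): name is "side" or "top" or "wrist"; returns a dict with "img" (400x640x3 uint8, red, green, blue), "range_z" (400x640 float32, m along the optical axis (not along the pixel's ray), 0 where there is no reading), "fovy" (degrees; the focal length in pixels is half the picture's height over the tangent of half this angle, whatever the lens; pixels are square), "cx", "cy" (the principal point, pixels), "position" and "attitude" of the camera in the world; the wrist camera has in their place "T_tool_cam" (4x4, takes a point from camera to tool coordinates, whose origin is the TCP and whose axes are the flange's). Camera axes: x right, y down, z forward; pixel columns grow to the right and rows downward; lengths in m; the calibration is good to about 2 mm. A picture is of the moment at which its call begins: read the wrist's pose just before it.
- arm.close_job(): hands the job in; it is judged then, once.
The state is a dict: "t": time; "qpos": joint angles; "qd": joint speeds; "tau": joint torques, N m; "eef_pos": TCP position; "ee_rot": TCP orientation; "wrist_force": force on the tool from outside, world axes, zero at the start; "torque": the same for the moment, N m; "finger_gap": opening from 0.0 (shut) to 1.0 (fully open); "grip_force": force on a finger pad.
Only numpy, scipy, OpenCV 4.12 (cv2) and the standard library are available. Lean on these libraries where they do the work, as an engineer would, in place of code of your own. Each camera call takes 0.05 s, during which the arm holds its last target. There are 200 camera calls.

TASK

Finish packing the plywood crate: take the two clay bottle vases off the ware board and put them, one after the other, into the crate's two empty pockets, one to a pocket, each standing upright on the pocket floor like those already packed. The clay is thin and brittle, so grip lightly, lower each vase all the way down before letting go, and do not knock or tip over any vase. Leave the upturned bowl and the banding wheel where they are.

Things in the scene. Friction and masses are not known exactly. Their poses are not given: they have to be found in the camera images.
- vase_a: bottle vase to pack, thin red-brown unglazed clay, 0.26 kg, round, 150 mm high: foot 46 mm across, belly 64 mm, straight neck 28 mm across from 104 mm up to the mouth at 150. Origin: centre of the foot's underside, z up the neck. Stands on the ware board. Brittle: breaks if a finger presses over 50 N (20 to 30 holds well), if set down or knocked with over 75 N, or if let fall over 10 mm
- vase_b: the other vase on the ware board, identical to vase_a
- packed_1: same bottle vase as vase_a, already standing in one of the crate's pockets at the start (which pocket varies); origin at the centre of its foot, z up its neck
- packed_2: same bottle vase as vase_a, already standing in one of the crate's pockets at the start (which pocket varies); origin at the centre of its foot, z up its neck
- packed_3: same bottle vase as vase_a, already standing in one of the crate's pockets at the start (which pocket varies); origin at the centre of its foot, z up its neck
- packed_4: same bottle vase as vase_a, already standing in one of the crate's pockets at the start (which pocket varies); origin at the centre of its foot, z up its neck
- crate: open plywood crate, fixed, 180 mm (x) by 264 mm (y): 2 by 3 pockets, each 78 by 78 mm inside. Floor 9 mm thick, outer walls 9 mm thick and 95 mm high, dividers 6 mm thick with tops 80 mm above the table. Four pockets hold a vase (mouth 159 mm above the table), two are empty; which ones varies, as do the crate's place, side and turn. Origin: centre of its underside, z up
- pocket0 (a point): centre of the floor of a crate pocket (9 mm above the table), at x -42 mm, y -84 mm in the crate's frame; it does not tell whether the pocket is full
- pocket1 (a point): centre of the floor of a crate pocket (9 mm above the table), at x -42 mm, y +0 mm in the crate's frame; it does not tell whether the pocket is full
- pocket2 (a point): centre of the floor of a crate pocket (9 mm above the table), at x -42 mm, y +84 mm in the crate's frame; it does not tell whether the pocket is full
- pocket3 (a point): centre of the floor of a crate pocket (9 mm above the table), at x +42 mm, y -84 mm in the crate's frame; it does not tell whether the pocket is full
- pocket4 (a point): centre of the floor of a crate pocket (9 mm above the table), at x +42 mm, y +0 mm in the crate's frame; it does not tell whether the pocket is full
- pocket5 (a point): centre of the floor of a crate pocket (9 mm above the table), at x +42 mm, y +84 mm in the crate's frame; it does not tell whether the pocket is full
- board: ware board: plain wooden plank 140 mm (its x) by 280 mm (its y), 18 mm thick, fixed to the table, on which the two vases to be packed stand, 90 to 190 mm apart (centres). Origin at the centre of its underside
- bowl: bystander: white bowl lying upside down, 164 mm across, 54 mm high; origin at the centre of its underside
- wheel: bystander: banding wheel, a round aluminium turntable plate 164 mm across on a grey foot, 80 mm high; origin at the centre of its underside

How it is judged (in metres and radians):
On the way:
1. one of the two vases from the board stands upright on the floor of an empty pocket, released (((x of vase_a in the frame of crate between -0.081 and 0.081 m and y of vase_a in the frame of crate between -0.123 and 0.123 m and z of vase_a in the frame of crate between 0.004 and 0.015 m and angle between vase_a's own z axis and vertical below 0.12 rad and linear speed of vase_a below 0.03 m/s and contact force between vase_a and the fingers below 0.1 N) or (x of vase_b in the frame of crate between -0.081 and 0.081 m and y of vase_b in the frame of crate between -0.123 and 0.123 m and z of vase_b in the frame of crate between 0.004 and 0.015 m and angle between vase_b's own z axis and vertical below 0.12 rad and linear speed of vase_b below 0.03 m/s and contact force between vase_b and the fingers below 0.1 N))), for 0.2 s.
At the end, for the whole second after the job is handed in: all six vases stand in the crate, one in each pocket: foot on the pocket floor (within 6 mm), upright within 0.12 rad, released and at rest (x of vase_a in the frame of crate between -0.081 and 0.081 m and y of vase_a in the frame of crate between -0.123 and 0.123 m and z of vase_a in the frame of crate between 0.004 and 0.015 m and angle between each of vase_a, vase_b, packed_1, packed_2, packed_3, packed_4's own z axis and vertical below 0.12 rad and linear speed of each of vase_a, vase_b, packed_1, packed_2, packed_3, packed_4 below 0.03 m/s and contact force between each of vase_a, vase_b, packed_1, packed_2, packed_3, packed_4 and the fingers below 0.1 N and x of vase_b in the frame of crate between -0.081 and 0.081 m and y of vase_b in the frame of crate between -0.123 and 0.123 m and z of vase_b in the frame of crate between 0.004 and 0.015 m and x of packed_1 in the frame of crate between -0.081 and 0.081 m and y of packed_1 in the frame of crate between -0.123 and 0.123 m and z of packed_1 in the frame of crate between 0.004 and 0.015 m and x of packed_2 in the frame of crate between -0.081 and 0.081 m and y of packed_2 in the frame of crate between -0.123 and 0.123 m and z of packed_2 in the frame of crate between 0.004 and 0.015 m and x of packed_3 in the frame of crate between -0.081 and 0.081 m and y of packed_3 in the frame of crate between -0.123 and 0.123 m and z of packed_3 in the frame of crate between 0.004 and 0.015 m and x of packed_4 in the frame of crate between -0.081 and 0.081 m and y of packed_4 in the frame of crate between -0.123 and 0.123 m and z of packed_4 in the frame of crate between 0.004 and 0.015 m); the robot touches nothing.
It fails at once if a vase is squeezed: the fingers press it with more than 50 N each, 100 N together (contact force between any of vase_a, vase_b, packed_1, packed_2, packed_3, packed_4 and the fingers above 100 N).
It fails at once if a vase is set down or knocked against the crate or the board with more than 75 N (contact force between any of vase_a, vase_b, packed_1, packed_2, packed_3, packed_4 and crate above 75 N or contact force between any of vase_a, vase_b and board above 75 N).
It fails at once if a vase is let fall (out of the fingers and moving faster than 0.5 m/s, a drop of about 13 mm) ((linear speed of vase_a above 0.5 m/s and contact force between vase_a and the fingers below 0.1 N) or (linear speed of vase_b above 0.5 m/s and contact force between vase_b and the fingers below 0.1 N) or (linear speed of packed_1 above 0.5 m/s and contact force between packed_1 and the fingers below 0.1 N) or (linear speed of packed_2 above 0.5 m/s and contact force between packed_2 and the fingers below 0.1 N) or (linear speed of packed_3 above 0.5 m/s and contact force between packed_3 and the fingers below 0.1 N) or (linear speed of packed_4 above 0.5 m/s and contact force between packed_4 and the fingers below 0.1 N)).
It fails at once if a vase is tipped over (more than 60 degrees from upright) (angle between any of vase_a, vase_b, packed_1, packed_2, packed_3, packed_4's own z axis and vertical above 1.05 rad).
It fails at once if the bowl or the wheel is moved more than 30 mm (distance of any of bowl, wheel from where it was at the start of the episode above 0.03 m).
It also fails if it takes over 54 s, if anything falls off the work surface, if the arm or the gripper's body presses on something with over 40 N, if the wrist force passes 120 N, or if a joint passes its speed limit or range.

## Working session

There is one attempt and no reset: what is moved stays moved. The work goes in short steps, Python scripts to look and compute and a tool call to move; the robot and the scene stay as the last step left them, time stands still between calls to the robot, and variables do not carry over. Pictures are saved under pics/ and viewed, at most 10 in all, crops included, and the job is handed in when it is done.

Besides the shell and the picture viewer there is one more tool, called after "Request:" as a command line: name --pt "numbers of a row" for each row, then --argument value for the rest. carry_out: Moves the arm, as the interface text tells. Shift numbers are shares of 0.06 m and turn numbers shares of 0.08 rad, none past 1 either way. Its arguments: {"type":"object","properties":{"moves":{"type":"array"},"newtons":{"type":"number"}},"required":["moves"]}

```bash
mkdir -p pics
cat > h.py <<'E'
import numpy as np, cv2, math
from bench import arm
def cloud(im):
    h,w=im["range_z"].shape; f=h/2/math.tan(math.radians(im["fovy"])/2)
    v,u=np.mgrid[:h,:w]; z=im["range_z"]
    P=np.stack([(u-im["cx"])/f*z,(v-im["cy"])/f*z,z],-1)
    return P@np.array(im["attitude"]).T+np.array(im["position"])
E
python3 - <<'E'
from h import *
o=arm.get_obs(); print(o)
for n in("top","side"):
    im=arm.get_image(n); cv2.imwrite(f"pics/{n}0.png",im["img"][...,::-1]); np.savez(f"{n}0.npz",P=cloud(im),img=im["img"],z=im["range_z"])
    print(n,im["position"],im["attitude"],im["fovy"],im["cx"],im["cy"])
E
```

```text
{'t': 0.0, 'qpos': array([-71.77344567,  34.38698948,  -0.14511601,  91.67954233,
         0.10098154,  54.02338924,  -4.57121397]), 'qd': array([-0.0441915 ,  0.06871102,  0.0734449 ,  0.02386763, -0.0526533 ,
       -0.06347791,  0.00651976]), 'tau': array([ 1.09720335e-03, -7.76462746e+01,  1.56565212e+00, -2.58000845e+01,
        1.24232116e-02,  9.06215835e-03, -1.78034816e-05]), 'eef_pos': array([0.27868344, 0.66875847, 0.2047946 ]), 'ee_rot': array([[-9.23085698e-01,  3.84594010e-01, -4.91018567e-04],
       [ 3.84594305e-01,  9.23084506e-01, -1.48828086e-03],
       [-1.19132271e-04, -1.56265372e-03, -9.99998772e-01]]), 'wrist_force': array([-0.43725026, -0.4188079 , -0.4406748 ]), 'torque': array([-0.04435227,  0.00795279, -0.02281054]), 'grip_force': 0.0, 'finger_gap': 0.9976145663884565}
top [ 0.42969649 -0.00761532  1.01876682] [[ 0.0123388  -0.98223331  0.18725777]
 [-0.99990551 -0.01325539 -0.00364337]
 [ 0.00606081 -0.18719512 -0.98230405]] 48.21069730546165 319.9833956520797 196.7343923943206
side [ 0.05458584 -0.80941386  0.73467284] [[ 0.82343547 -0.3319213   0.46019808]
 [-0.5671558  -0.45720352  0.68505418]
 [-0.01697989 -0.82510193 -0.56472869]] 44.02933451439908 314.00728265677856 200.51097911809322
```

View pics/top0.png

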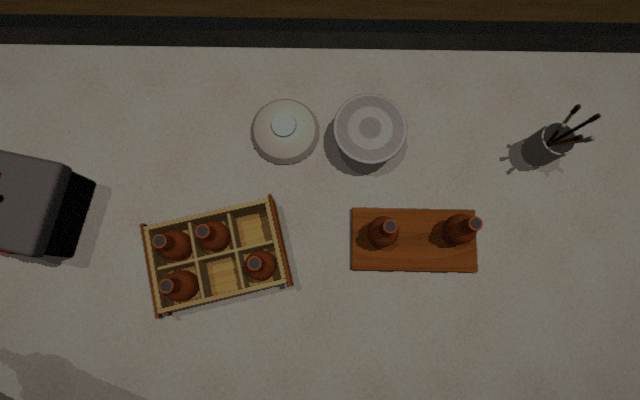

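View pics/side0.png

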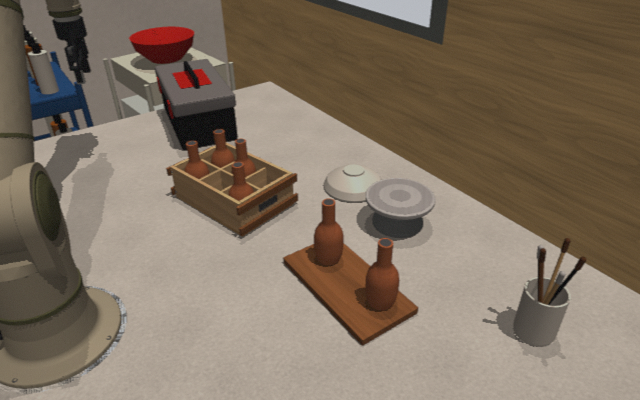

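Top view: vases stand on the board with mouths near pixels (390,227) and (475,223). The crate's empty pockets are near (250,231), far right, and (222,273), near middle. Next I'll measure positions from the range data.

```bash
cat > m.py <<'E'
from h import *
from scipy.optimize import least_squares
def circ(p,r):
    f=lambda c:np.hypot(p[:,0]-c[0],p[:,1]-c[1])-r
    return least_squares(f,p.mean(0)[:2],loss="soft_l1",f_scale=.002)
def necks(P,guess,zb=0):
    for g in guess:
        q=P[(np.hypot(P[...,0]-g[0],P[...,1]-g[1])<.035)]
        top=q[(q[:,2]>.13+zb)]
        nk=q[(q[:,2]>.11+zb)&(q[:,2]<.143+zb)]
        if len(nk)<6: continue
        print("neck",np.round(circ(nk,.014).x,4),len(nk),"ztop",np.round(np.percentile(top[:,2],95),4),"mouth ctr",np.round((top[:,:2].min(0)+top[:,:2].max(0))/2,4))
E
python3 - <<'E'
from m import *
from scipy.ndimage import label
for n in("top","side"):
    d=np.load(n+"0.npz"); P=d["P"]; img=d["img"].astype(int)
    print(n,"table z",np.median(P[...,2][(P[...,0]>.3)&(P[...,0]<.4)&(P[...,1]<.1)&(P[...,1]>-.3)]))
    m=(P[...,2]>.12)&(P[...,2]<.2)&(img[...,0]>img[...,2]*1.4)&(P[...,0]>.25)&(P[...,0]<.8)&(P[...,1]<.5)&(d["z"]>0)
    L,k=label(m)
    g=[P[L==i][:,:2].mean(0) for i in range(1,k+1) if (L==i).sum()>15]
    print(np.round(g,3)); necks(P,g)
    if n=="top":
        print("bowl",P[125,284],"wheel",P[128,371],"crate corners",P[225,146],P[203,270],P[284,289],P[311,160]); print("board",P[240,420],P[210,354],P[269,474])
        q=P[(P[...,2]>.07)&(P[...,2]<.1)&(abs(P[...,0]-.36)<.2)&(abs(P[...,1]-.22)<.2)&(img[...,0]-img[...,2]<1e9)][:,:3]
        best=None
        xs=np.array([-.0855,0,.0855]); ys=np.array([-.1275,-.042,.042,.1275])
        def res(p):
            c,s=np.cos(p[2]),np.sin(p[2]); a=(q[:,0]-p[0]);b=(q[:,1]-p[1])
            u=c*a+s*b; v=-s*a+c*b
            du=np.abs(u[:,None]-xs).min(1); dv=np.abs(v[:,None]-ys).min(1)
            out=np.maximum(0,abs(u)-.09)+np.maximum(0,abs(v)-.132)
            return np.minimum(np.minimum(du,dv)+out,.03)
        for c0 in np.linspace(-.3,.3,13):
            for x0 in(-.02,0,.02):
              for y0 in(-.03,-.015,0,.015,.03):
                r=least_squares(res,[q[:,0].mean()+x0,q[:,1].mean()+y0,c0],loss="soft_l1",f_scale=.003,x_scale=[.01,.01,.1],diff_step=1e-4)
                if best is None or r.cost<best.cost: best=r
        p=best.x; print("crate",p,best.cost,len(q),np.median(res(p)))
        c,s=np.cos(p[2]),np.sin(p[2])
        for i,(x,y) in enumerate([(x,y) for x in(-.042,.042) for y in(-.084,0,.084)]): print(i,p[0]+c*x-s*y,p[1]+s*x+c*y)
E
```

```text
top table z 0.0016773856715344149
[[ 0.765 -0.509]
 [ 0.752 -0.545]
 [ 0.737 -0.495]
 [ 0.718 -0.516]
 [ 0.543 -0.301]
 [ 0.534 -0.14 ]
 [ 0.523  0.212]
 [ 0.503  0.292]
 [ 0.463  0.112]
 [ 0.421  0.273]]
neck [ 0.7438 -0.5182] 71 ztop 0.2026 mouth ctr [ 0.7555 -0.5133]
neck [ 0.7349 -0.5392] 76 ztop 0.1976 mouth ctr [ 0.7408 -0.5313]
neck [ 0.7239 -0.4959] 49 ztop 0.207 mouth ctr [ 0.7372 -0.4975]
neck [ 0.7348 -0.5196] 102 ztop 0.2071 mouth ctr [ 0.7255 -0.5154]
neck [ 0.5439 -0.306 ] 204 ztop 0.1721 mouth ctr [ 0.5442 -0.307 ]
neck [ 0.5357 -0.1419] 164 ztop 0.1724 mouth ctr [ 0.5366 -0.1435]
neck [0.5244 0.216 ] 76 ztop 0.1632 mouth ctr [0.5237 0.2154]
neck [0.5039 0.2975] 93 ztop 0.1631 mouth ctr [0.5033 0.2965]
neck [0.4644 0.1139] 50 ztop 0.1634 mouth ctr [0.4636 0.1132]
neck [0.4201 0.2785] 91 ztop 0.163 mouth ctr [0.4204 0.2776]
bowl [0.77725139 0.07220234 0.05587707] wheel [ 0.76316585 -0.12121825  0.08342816] crate corners [0.54360492 0.35652437 0.07555331] [0.59136754 0.09381691 0.09294   ] [0.42481907 0.04981727 0.09071056] [0.36879661 0.30545376 0.09759006]
board [ 0.52
[... 594 characters left out ...]
0.716 -0.507]
 [ 0.752 -0.549]
 [ 0.719 -0.537]]
neck [0.5039 0.297 ] 127 ztop 0.1615 mouth ctr [0.5021 0.2941]
neck [0.5246 0.2162] 130 ztop 0.1613 mouth ctr [0.5241 0.2136]
neck [0.4201 0.2788] 137 ztop 0.161 mouth ctr [0.4195 0.2769]
neck [0.4643 0.1141] 152 ztop 0.1612 mouth ctr [0.4633 0.1125]
neck [ 0.5364 -0.145 ] 244 ztop 0.1698 mouth ctr [ 0.5361 -0.1459]
neck [ 0.5439 -0.3085] 293 ztop 0.1698 mouth ctr [ 0.5449 -0.3088]
neck [ 0.7426 -0.5211] 184 ztop 0.199 mouth ctr [ 0.7557 -0.5167]
neck [ 0.7324 -0.5214] 153 ztop 0.2047 mouth ctr [ 0.7217 -0.5122]
neck [ 0.7394 -0.5246] 164 ztop 0.1952 mouth ctr [ 0.7396 -0.5344]
neck [ 0.7332 -0.5266] 188 ztop 0.2002 mouth ctr [ 0.7285 -0.5281]
```

```bash
cat > g.py <<'E'
from h import *; import sys
o=arm.get_obs(); t=np.array([float(a) for a in sys.argv[1:4]])
d=o["ee_rot"].T@(t-o["eef_pos"])/.06
print("t",o["t"],"pos",o["eef_pos"].round(4),"shares",d.round(2),"q",o["qpos"].round(0),"grip",o["grip_force"],o["finger_gap"],"F",o["wrist_force"].round(1)); print("tilt xy",o["ee_rot"][:2,2].round(4),"rot",o["ee_rot"].round(3).tolist())
E
python3 - <<'E'
from m import *
for n in("top","side"):
    P=np.load(n+"0.npz")["P"]
    m=(P[...,0]>.2)&(P[...,0]<.9)&(P[...,1]>.38)&(P[...,1]<.85)&(P[...,2]>.05)&(P[...,2]<.5)
    q=P[m]; 
    for z in(.05,.1,.15,.2): 
        k=q[q[:,2]>z]
        if len(k): print(n,z,len(k),k.min(0),k.max(0))
E
python3 g.py .536 -.144 .3
```

```text
top 0.05 7253 [0.47160018 0.50039267 0.05003708] [0.68078228 0.62863161 0.1698885 ]
top 0.1 6130 [0.47160018 0.50039267 0.10002646] [0.68078228 0.62863161 0.1698885 ]
top 0.15 4972 [0.47160018 0.50130512 0.15001219] [0.68078228 0.62863161 0.1698885 ]
side 0.05 6510 [0.23741835 0.49614279 0.05000998] [0.7189013  0.84980727 0.46082363]
side 0.1 5537 [0.23741835 0.49614279 0.10008159] [0.7189013  0.84980727 0.46082363]
side 0.15 4487 [0.23741835 0.49868603 0.15016937] [0.7189013  0.84980727 0.46082363]
side 0.2 2039 [0.23741835 0.59110611 0.24461492] [0.31886103 0.73412063 0.46082363]
t 0.1 pos [0.2787 0.6688 0.2049] shares [ -9.17 -10.86  -1.57] q [-72.  34.  -0.  92.   0.  54.  -5.] grip 0.0 0.9971521110786549 F [ 0.6 -0.3  0.3]
tilt xy [-0.0004 -0.0014] rot [[-0.923, 0.385, -0.0], [0.385, 0.923, -0.001], [-0.0, -0.001, -1.0]]
```

Request:
carry_out --pt "0 -0.3 -0.4 0 0 0 1" --pt "-0.6 -0.6 -0.4 0 0 0 1" --pt "-0.6 -0.7 -0.4 0 0 0 1" --pt "-0.6 -0.7 -0.4 0 0 0 1" --pt "-0.6 -0.7 0 0 0 0 1" --newtons 25

```text
t: 0.72
eef_pos: [0.3435, 0.4465, 0.3033]
ee_rot: [[-0.923, 0.385, 0.002], [0.385, 0.923, 0.002], [-0.001, 0.003, -1.0]]
wrist_force: [0.2, 0.2, -1.0]
finger_gap: 1.003
grip_force: 0.0
```

Request:
carry_out --pt "-0.6 -0.7 0 0 0 0 1" --pt "-0.6 -0.7 0 0 0 0 1" --pt "-0.6 -0.7 0 0 0 0 1" --pt "-0.6 -0.7 0 0 0 0 1" --pt "-0.6 -0.7 0 0 0 0 1"

```text
t: 1.35
eef_pos: [0.4281, 0.1828, 0.3017]
ee_rot: [[-0.923, 0.385, 0.0], [0.385, 0.923, 0.0], [-0.0, 0.0, -1.0]]
wrist_force: [0.9, 0.1, 0.3]
finger_gap: 1.002
grip_force: 0.0
```

Request:
carry_out --pt "-0.6 -0.7 0 0 0 0 1" --pt "-0.6 -0.7 0 0 0 0 1" --pt "-0.6 -0.7 0 0 0 0 1" --pt "-0.6 -0.7 0 0 0 0 1" --pt "0 0 0 0 0 0 1"

```text
t: 1.98
eef_pos: [0.4967, -0.0301, 0.3016]
ee_rot: [[-0.92, 0.391, 0.0], [0.391, 0.92, -0.001], [-0.001, -0.001, -1.0]]
wrist_force: [-0.1, 0.6, 0.7]
finger_gap: 0.999
grip_force: 0.0
```

```bash
python3 g.py .536 -.144 .145
```

```text
t 1.975 pos [ 0.4967 -0.0301  0.3016] shares [-1.34 -1.49  2.61] q [-16.  12.  16. 115.  -4.  53.  69.] grip 0.0 0.9990411330619278 F [-0.1  0.6  0.7]
tilt xy [ 0.0001 -0.0015] rot [[-0.92, 0.391, 0.0], [0.391, 0.92, -0.001], [-0.001, -0.001, -1.0]]
```

Request:
carry_out --pt "-0.5 -0.5 0 0 0 0 1" --pt "-0.5 -0.5 0 0 0 0 1" --pt "-0.34 -0.49 0 0 0 0 1" --pt "0 0 0 0 0 0 1" --pt "0 0 0 0 0 0 1"

```text
t: 2.6
eef_pos: [0.5358, -0.1378, 0.3013]
ee_rot: [[-0.923, 0.384, -0.001], [0.384, 0.923, 0.001], [0.001, 0.0, -1.0]]
wrist_force: [0.4, 0.4, -0.4]
finger_gap: 1.001
grip_force: 0.0
```

```bash
python3 g.py .536 -.144 .145
python3 - <<'E'
from h import *
o=arm.get_obs(); im=arm.get_image("wrist"); T=np.array(im["T_tool_cam"]); print(T.round(3))
R=o["ee_rot"];im["attitude"]=R@T[:3,:3]; im["position"]=R@T[:3,3]+o["eef_pos"]
P=cloud(im); cv2.imwrite("pics/w1.png",im["img"][...,::-1])
from m import *
for n in(0,):
    necks(P,[(.536,-.144)],.018)
    q=P[(np.hypot(P[...,0]-.536,P[...,1]+.144)<.03)&(P[...,2]>.155)&(P[...,2]<.18)]; print(len(q),q.min(0),q.max(0),q.mean(0))
E
```

```text
t 2.6 pos [ 0.5358 -0.1378  0.3013] shares [-0.05 -0.1   2.61] q [ -5.  17.  19. 109.  -7.  55.  83.] grip 0.0 1.0012419753527477 F [ 0.4  0.4 -0.4]
tilt xy [-0.0008  0.0009] rot [[-0.923, 0.384, -0.001], [0.384, 0.923, 0.001], [0.001, 0.0, -1.0]]
[[-0.    -0.95  -0.313  0.08 ]
 [ 1.    -0.    -0.001  0.001]
 [ 0.001 -0.313  0.95  -0.169]
 [ 0.     0.     0.     1.   ]]
neck [ 0.5379 -0.1439] 145 ztop 0.4194 mouth ctr [ 0.5287 -0.1426]
605 [ 0.52361566 -0.15771364  0.15521027] [ 0.55129632 -0.12993008  0.17094131] [ 0.53628454 -0.14316758  0.1679287 ]
```

Request:
carry_out --pt "-0.06 -0.09 0.5 0 0 0 1" --pt "0 0 0.7 0 0 0 1" --pt "0 0 0.6 0 0 0 1" --pt "0 0 0.4 0 0 0 1" --pt "0 0 0.2 0 0 0 1"

```text
t: 3.28
eef_pos: [0.5369, -0.144, 0.1566]
ee_rot: [[-0.924, 0.383, -0.002], [0.383, 0.924, 0.001], [0.002, 0.0, -1.0]]
wrist_force: [-0.2, -0.6, 0.5]
finger_gap: 1.006
grip_force: 0.0
```

```bash
python3 g.py .537 -.144 .143
```

```text
t 3.275 pos [ 0.5369 -0.144   0.1566] shares [-0.    0.    0.23] q [ -2.  27.  15. 117. -12.  37.  89.] grip 0.0 1.006252663862178 F [-0.2 -0.6  0.5]
tilt xy [-0.0016  0.0008] rot [[-0.924, 0.383, -0.002], [0.383, 0.924, 0.001], [0.002, 0.0, -1.0]]
```

Request:
carry_out --pt "0 0 0.22 0 0 0 0.5" --pt "0 0 0 0 0 0 0" --pt "0 0 0 0 0 0 -0.2" --pt "0 0 0 0 0 0 -0.4" --pt "0 0 0 0 0 0 -1" --newtons 25

```text
t: 3.9
eef_pos: [0.5376, -0.1457, 0.145]
ee_rot: [[-0.923, 0.385, 0.001], [0.385, 0.923, -0.0], [-0.001, 0.0, -1.0]]
wrist_force: [-0.6, 0.0, 0.8]
finger_gap: 0.1
grip_force: 0.0
```

Request:
carry_out --pt "0 0 0 0 0 0 -1" --pt "0 0 0 0 0 0 -1" --pt "0 0 0 0 0 0 -1" --pt "0 0 0 0 0 0 -1" --pt "0 0 0 0 0 0 -1"

```text
t: 4.53
eef_pos: [0.5373, -0.1457, 0.1445]
ee_rot: [[-0.923, 0.385, -0.0], [0.385, 0.923, -0.0], [0.0, -0.0, -1.0]]
wrist_force: [0.2, -0.5, -0.3]
finger_gap: 0.001
grip_force: 0.0
```

Run:
```python
from h import *
a=arm.get_image("side")["img"]; b=arm.get_image("wrist")["img"]
c=cv2.resize(a[150:350,230:470],(720,600))
cv2.imwrite("pics/s2.png",c[...,::-1]); cv2.imwrite("pics/w2.png",b[...,::-1])
```

```text
(no output)
```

View pics/s2.png

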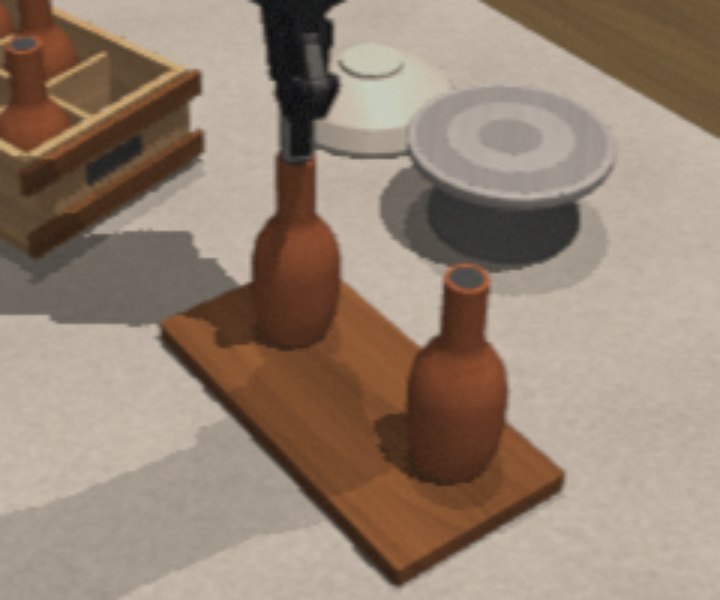

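View pics/w2.png

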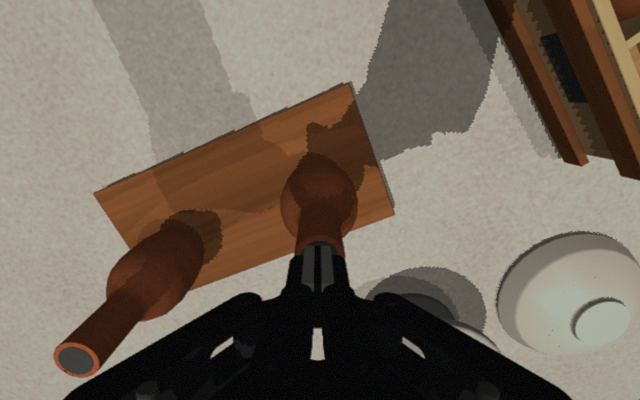

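Side crop: closed fingertips end near (297,160), right at the vase's mouth, with the neck untouched below. The wrist view agrees: the tips hide the mouth at (318,245). So the fingers are higher than the readings say; I'll measure them.

Run:
```python
from h import *
import json
for n in("side","top"):
    im=arm.get_image(n); P=cloud(im); g=im["img"].astype(int)
    q=(np.hypot(P[...,0]-.537,P[...,1]+.144)<.06)&(P[...,2]>.1)&(P[...,2]<.4)
    grey=q&(g[...,0]<g[...,2]*1.3)
    p=P[grey]; print(n,len(p),"zmin grey",np.sort(p[:,2])[:12].round(3), p[p[:,2]<np.sort(p[:,2])[30]].mean(0).round(4))
    if n=="side":
        for v in range(186,222,2): print(v,[(tuple(P[v,u].round(3)),tuple(g[v,u])) for u in (326,329,332)])
o=arm.get_obs(); im=arm.get_image("wrist"); T=np.array(im["T_tool_cam"]); R=o["ee_rot"]
im["attitude"]=T[:3,:3]; im["position"]=T[:3,3]
P=cloud(im)   # tool coords
for v in range(225,275,5): print(v,[(tuple(P[v,u].round(3)),tuple(im["img"][v,u])) for u in(310,327)])
print(o["qpos"].tolist())
```

```text
side 2255 zmin grey [0.102 0.104 0.107 0.107 0.107 0.127 0.129 0.132 0.134 0.138 0.139 0.143] [ 0.5441 -0.1518  0.1457]
186 [((np.float64(0.518), np.float64(-0.162), np.float64(0.223)), (np.int64(22), np.int64(21), np.int64(24))), ((np.float64(0.509), np.float64(-0.184), np.float64(0.238)), (np.int64(26), np.int64(28), np.int64(27))), ((np.float64(0.517), np.float64(-0.183), np.float64(0.234)), (np.int64(26), np.int64(22), np.int64(27)))]
188 [((np.float64(0.514), np.float64(-0.167), np.float64(0.223)), (np.int64(21), np.int64(22), np.int64(20))), ((np.float64(0.515), np.float64(-0.176), np.float64(0.227)), (np.int64(18), np.int64(20), np.int64(25))), ((np.float64(0.523), np.float64(-0.174), np.float64(0.223)), (np.int64(21), np.int64(21), np.int64(23)))]
190 [((np.float64(0.527), np.float64(-0.149), np.float64(0.204)), (np.int64(38), np.int64(37), np.int64(37))), ((np.float64(0.519), np.float64(-0.17), np.float64(0.218)), (np.int64(20), np.int64(21), np.int64(22))), ((np.float64(0.535), np.float64(-0.158), np.float64(0.205)), (np.int64(23), np.int64(25), np.int64(26)))]
192 [((np.fl
[... 6551 characters left out ...]
8(47), np.uint8(43))), ((np.float64(0.011), np.float64(0.005), np.float64(-0.045)), (np.uint8(45), np.uint8(44), np.uint8(41)))]
265 [((np.float64(0.011), np.float64(-0.003), np.float64(-0.05)), (np.uint8(46), np.uint8(45), np.uint8(41))), ((np.float64(0.011), np.float64(0.005), np.float64(-0.049)), (np.uint8(45), np.uint8(45), np.uint8(43)))]
270 [((np.float64(0.011), np.float64(-0.002), np.float64(-0.054)), (np.uint8(49), np.uint8(47), np.uint8(46))), ((np.float64(0.01), np.float64(0.005), np.float64(-0.053)), (np.uint8(47), np.uint8(46), np.uint8(45)))]
[-1.1035408091984094, 28.1202326356211, 14.863245420745368, 117.90466949187315, -12.051056459437845, 35.37738768220053, 89.3255945403573]
```

The actual fingertips sit about 40 mm higher than the reported TCP implies: tips at z≈0.171, where 0.131 was expected. The side and wrist ranges agree on this. I'll open and go down by that offset.

Request:
carry_out --pt "0 0 0 0 0 0 1" --pt "0 0 0 0 0 0 1" --pt "0 0 0 0 0 0 1" --pt "0 0 0 0 0 0 1" --pt "0.01 0.02 0 0 0 0 1"

```text
t: 5.4
eef_pos: [0.5373, -0.1444, 0.1445]
ee_rot: [[-0.923, 0.385, 0.0], [0.385, 0.923, -0.0], [-0.0, 0.0, -1.0]]
wrist_force: [-0.5, -0.5, -1.3]
finger_gap: 0.999
grip_force: 0.0
```

Request:
carry_out --pt "0 0 0.15 0 0 0 1" --pt "0 0 0.2 0 0 0 1" --pt "0 0 0.2 0 0 0 1" --pt "0 0 0.13 0 0 0 1" --pt "0 0 0 0 0 0 1"

```text
t: 6.02
eef_pos: [0.5368, -0.1443, 0.1028]
ee_rot: [[-0.923, 0.385, -0.001], [0.385, 0.923, 0.0], [0.001, -0.0, -1.0]]
wrist_force: [-0.2, 0.2, 0.4]
finger_gap: 1.001
grip_force: 0.0
```

```bash
python3 g.py .537 -.144 .103;  python3 - <<'E'
from h import *
a=arm.get_image("side")["img"]; b=arm.get_image("wrist")["img"]
c=cv2.resize(a[170:290,280:400],(400,400))
cv2.imwrite("pics/s3.png",np.hstack([c,b[:,120:520]])[...,::-1])
E
```

```text
t 6.025 pos [ 0.5368 -0.1443  0.1028] shares [-0.    0.01 -0.  ] q [  0.  32.  13. 120. -14.  30.  91.] grip 0.0 1.0014850870608458 F [-0.2  0.2  0.4]
tilt xy [-0.0015  0.0002] rot [[-0.923, 0.385, -0.001], [0.385, 0.923, 0.0], [0.001, -0.0, -1.0]]
```

View pics/s3.png

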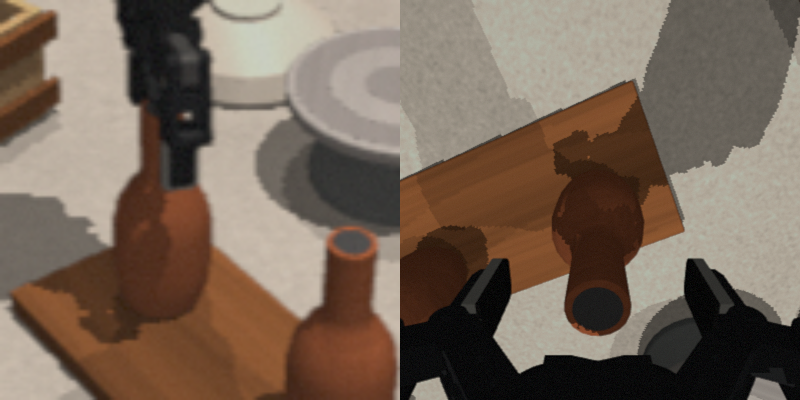

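The neck is centred between the open fingers: mouth at (598,308), pads at about (505,265) and (690,265). Closing now.

Request:
carry_out --pt "0 0 0 0 0 0 0.5" --pt "0 0 0 0 0 0 0.1" --pt "0 0 0 0 0 0 -0.2" --pt "0 0 0 0 0 0 -0.4" --pt "0 0 0 0 0 0 -0.6" --newtons 25

```text
t: 6.75
eef_pos: [0.5374, -0.1444, 0.1039]
ee_rot: [[-0.923, 0.385, 0.0], [0.385, 0.923, -0.0], [-0.0, 0.0, -1.0]]
wrist_force: [-0.7, 0.3, 3.9]
finger_gap: 0.313
grip_force: 24.5
```

Request:
carry_out --pt "0 0 0 0 0 0 -1" --pt "0 0 0 0 0 0 -1" --pt "0 0 0 0 0 0 -1" --pt "0 0 -0.03 0 0 0 -1" --pt "0 0 -0.05 0 0 0 -1"

```text
t: 7.38
eef_pos: [0.5369, -0.1442, 0.1082]
ee_rot: [[-0.923, 0.385, -0.001], [0.385, 0.923, 0.0], [0.001, -0.0, -1.0]]
wrist_force: [0.3, -0.2, -1.9]
finger_gap: 0.313
grip_force: 24.7
```

Request:
carry_out --pt "0 0 -0.4 0 0 0 -1" --pt "0 0 -0.7 0 0 0 -1" --pt "0 0 -0.8 0 0 0 -1" --pt "0 0 -0.7 0 0 0 -1" --pt "0 0 -0.4 0 0 0 -1"

```text
t: 8.0
eef_pos: [0.5375, -0.1445, 0.2907]
ee_rot: [[-0.923, 0.385, 0.002], [0.385, 0.923, -0.0], [-0.002, 0.001, -1.0]]
wrist_force: [0.0, -0.6, -2.6]
finger_gap: 0.314
grip_force: 25.4
```

Request:
carry_out --pt "0.1 0.2 0 0 0 0 -1" --pt "0.2 0.5 0 0 0 0 -1" --pt "0.2 0.6 0 0 0 0 -1" --pt "0.2 0.6 0 0 0 0 -1" --pt "0.2 0.6 0 0 0 0 -1"

```text
t: 8.62
eef_pos: [0.5438, 0.0172, 0.2866]
ee_rot: [[-0.923, 0.384, -0.003], [0.384, 0.923, -0.0], [0.003, -0.001, -1.0]]
wrist_force: [0.3, 1.0, -1.1]
finger_gap: 0.31
grip_force: 25.2
```

Request:
carry_out --pt "0.3 0.6 0 0 0 0 -1" --pt "0.2 0.6 0 0 0 0 -1" --pt "0.2 0.4 0 0 0 0 -1" --pt "0.06 0.26 0 0 0 0 -1" --pt "0 0 0 0 0 0 -1"

```text
t: 9.25
eef_pos: [0.5455, 0.1365, 0.2874]
ee_rot: [[-0.924, 0.383, -0.001], [0.383, 0.924, -0.0], [0.001, -0.001, -1.0]]
wrist_force: [0.9, -0.6, -2.7]
finger_gap: 0.313
grip_force: 25.3
```

```bash
python3 g.py .5457 .136 .0965;  python3 - <<'E'
from m import *
for n in("side","top"):
    P=cloud(arm.get_image(n))
    q=P[(np.hypot(P[...,0]-.5457,P[...,1]-.136)<.05)&(P[...,2]>.19)&(P[...,2]<.29)]
    b=q[(q[:,2]>.245)&(q[:,2]<.275)]; print(n,q[:,2].min(),len(b)); print(circ(b,.031).x if len(b)>20 else "")
    v=np.sort(q[:,2]); print(v[[5,20,50]])
E
```

```text
t 9.25 pos [0.5455 0.1365 0.2874] shares [-0.01 -0.    3.18] q [-31.  18.  14. 108.  -6.  54.  54.] grip 25.25772660970688 0.3125368846672375 F [ 0.9 -0.6 -2.7]
tilt xy [-0.0014 -0.0005] rot [[-0.924, 0.383, -0.001], [0.383, 0.924, -0.0], [0.001, -0.001, -1.0]]
side 0.20277832910382287 347
[0.54518721 0.13656482]
[0.20512126 0.20771883 0.21192193]
top 0.22051974351321435 109
[0.54516634 0.13499421]
[0.23346077 0.24206361 0.25582215]
```

Request:
carry_out --pt "0 0 0.4 0 0 0 -1" --pt "0 0 0.6 0 0 0 -1" --pt "0 0 0.7 0 0 0 -1" --pt "0 0 0.6 0 0 0 -1" --pt "0 0 0.2 0 0 0 -1"

```text
t: 9.98
eef_pos: [0.5451, 0.1337, 0.1368]
ee_rot: [[-0.922, 0.386, -0.003], [0.386, 0.922, -0.002], [0.002, -0.003, -1.0]]
wrist_force: [0.7, 0.8, -1.1]
finger_gap: 0.312
grip_force: 25.2
```

Request:
carry_out --pt "0 0 0.2 0 0 0 -1" --pt "0 0 0.15 0 0 0 -1" --pt "0 0 0.1 0 0 0 -1" --pt "0 0 0.05 0 0 0 -1" --pt "0 0 0 0 0 0 -1"

```text
t: 10.6
eef_pos: [0.546, 0.1355, 0.1086]
ee_rot: [[-0.923, 0.385, 0.0], [0.385, 0.923, 0.0], [-0.0, 0.0, -1.0]]
wrist_force: [0.2, 0.1, -2.7]
finger_gap: 0.309
grip_force: 25.2
```

Request:
carry_out --pt "0 0 0.04 0 0 0 -1" --pt "0 0 0.04 0 0 0 -1" --pt "0 0 0.04 0 0 0 -1" --pt "0 0 0.03 0 0 0 -1" --pt "0 0 0.03 0 0 0 -1"

```text
t: 11.22
eef_pos: [0.5459, 0.1354, 0.0975]
ee_rot: [[-0.923, 0.385, -0.0], [0.385, 0.923, -0.0], [0.0, -0.0, -1.0]]
wrist_force: [-0.1, -0.1, -2.0]
finger_gap: 0.311
grip_force: 25.2
```

Request:
carry_out --pt "0 0 0.02 0 0 0 -1" --pt "0 0 0.02 0 0 0 -1" --pt "0 0 0 0 0 0 -1" --pt "0 0 0 0 0 0 -1" --pt "0 0 0 0 0 0 -1"

```text
t: 11.85
eef_pos: [0.5459, 0.1354, 0.0954]
ee_rot: [[-0.923, 0.385, 0.0], [0.385, 0.923, 0.0], [-0.0, 0.0, -1.0]]
wrist_force: [-0.6, -0.4, -2.5]
finger_gap: 0.316
grip_force: 25.2
```

Not down yet (wrist still carries −2.5 N); continue in about 1 mm steps.

Request:
carry_out --pt "0 0 0.015 0 0 0 -1" --pt "0 0 0.015 0 0 0 -1" --pt "0 0 0 0 0 0 -1" --pt "0 0 0 0 0 0 -1" --pt "0 0 0 0 0 0 -1"

```text
t: 12.48
eef_pos: [0.5464, 0.1355, 0.0949]
ee_rot: [[-0.923, 0.385, 0.001], [0.385, 0.923, 0.001], [-0.001, 0.001, -1.0]]
wrist_force: [-2.7, -1.1, 14.0]
finger_gap: 0.313
grip_force: 26.9
```

Request:
carry_out --pt "0 0 -0.01 0 0 0 -1" --pt "0 0 0 0 0 0 -0.3" --pt "0 0 0 0 0 0 -0.1" --pt "0 0 0 0 0 0 0.2" --pt "0 0 0 0 0 0 0.2"

```text
t: 13.1
eef_pos: [0.5459, 0.1354, 0.094]
ee_rot: [[-0.923, 0.385, -0.0], [0.385, 0.923, -0.0], [0.0, -0.0, -1.0]]
wrist_force: [-0.2, 0.3, 0.4]
finger_gap: 0.597
grip_force: 0.0
```

Request:
carry_out --pt "0 0 0 0 0 0 0.2" --pt "0 0 -0.2 0 0 0 0.2" --pt "0 0 -0.5 0 0 0 0.2" --pt "0 0 -0.6 0 0 0 0.2" --pt "0 0 -0.7 0 0 0 0.2"

```text
t: 13.72
eef_pos: [0.5456, 0.1353, 0.2157]
ee_rot: [[-0.923, 0.385, -0.0], [0.385, 0.923, -0.0], [0.0, -0.0, -1.0]]
wrist_force: [0.1, 1.0, -0.8]
finger_gap: 0.597
grip_force: 0.0
```

```bash
python3 g.py .5445 -.307 .2;  python3 - <<'E'
from m import *
P=cloud(arm.get_image("side")); necks(P,[(.5457,.136),(.464,.114),(.5245,.216)])
E
```

```text
t 13.725 pos [0.5456 0.1353 0.2157] shares [-2.82 -6.81  0.26] q [-30.  23.  14. 113.  -7.  45.  56.] grip 0.0 0.5966572737588789 F [ 0.1  1.  -0.8]
tilt xy [-0.0004 -0.0002] rot [[-0.923, 0.385, -0.0], [0.385, 0.923, -0.0], [0.0, -0.0, -1.0]]
neck [0.546  0.1361] 139 ztop 0.4246 mouth ctr [0.5446 0.1341]
neck [0.4644 0.1143] 149 ztop 0.1612 mouth ctr [0.463 0.113]
neck [0.5247 0.2162] 137 ztop 0.1615 mouth ctr [0.524  0.2135]
```

Request:
carry_out --pt "-0.1 -0.3 0 0 0 0 0.6" --pt "-0.3 -0.7 0 0 0 0 1" --pt "-0.3 -0.8 0 0 0 0 1" --pt "-0.4 -0.9 0 0 0 0 1" --pt "-0.4 -0.9 0 0 0 0 1"

```text
t: 14.4
eef_pos: [0.5446, -0.1013, 0.2134]
ee_rot: [[-0.923, 0.385, -0.002], [0.385, 0.923, -0.0], [0.001, -0.001, -1.0]]
wrist_force: [0.9, 0.2, -0.2]
finger_gap: 0.999
grip_force: 0.0
```

Request:
carry_out --pt "-0.4 -0.9 0 0 0 0 1" --pt "-0.4 -0.9 0 0 0 0 1" --pt "-0.3 -0.8 0 0 0 0 1" --pt "-0.22 -0.61 0 0 0 0 1" --pt "0 0 0 0 0 0 1"

```text
t: 15.02
eef_pos: [0.5422, -0.3115, 0.2131]
ee_rot: [[-0.921, 0.391, -0.002], [0.391, 0.921, -0.001], [0.001, -0.002, -1.0]]
wrist_force: [-0.6, 0.1, -0.3]
finger_gap: 0.996
grip_force: 0.0
```

```bash
python3 g.py .5445 -.3075 .103
python3 - <<'E'
from m import *
o=arm.get_obs(); im=arm.get_image("wrist"); T=np.array(im["T_tool_cam"])
R=o["ee_rot"];im["attitude"]=R@T[:3,:3]; im["position"]=R@T[:3,3]+o["eef_pos"]
P=cloud(im)
q=P[(np.hypot(P[...,0]-.5445,P[...,1]+.307)<.03)&(P[...,2]>.155)&(P[...,2]<.18)]; print(len(q),q.min(0),q.max(0),q.mean(0))
E
```

```text
t 15.025 pos [ 0.5422 -0.3115  0.2131] shares [-0.01  0.08  1.84] q [ 14.  28.  15. 106.  -9.  48. 101.] grip 0.0 0.995853116286805 F [-0.6  0.1 -0.3]
tilt xy [-0.0022 -0.0013] rot [[-0.921, 0.391, -0.002], [0.391, 0.921, -0.001], [0.001, -0.002, -1.0]]
1138 [ 0.5310724  -0.321214    0.15504995] [ 0.55854836 -0.29385563  0.17063012] [ 0.54322582 -0.30699287  0.16773601]
```

Request:
carry_out --pt "0 0.04 0.0 0 0 0 1" --pt "0 0 0 0 0 0 1" --pt "0 0 0.2 0 0 0 1" --pt "0 0 0.2 0 0 0 1" --pt "0 0 0 0 0 0 1"

```text
t: 15.7
eef_pos: [0.5452, -0.3039, 0.1886]
ee_rot: [[-0.923, 0.384, -0.002], [0.384, 0.923, 0.001], [0.003, 0.0, -1.0]]
wrist_force: [0.2, 0.3, -0.5]
finger_gap: 1.003
grip_force: 0.0
```

```bash
python3 g.py .5447 -.3075 .103
```

```text
t 15.7 pos [ 0.5452 -0.3039  0.1886] shares [-0.02 -0.06  1.43] q [ 14.  29.  15. 107. -10.  45. 101.] grip 0.0 1.0029593278269875 F [ 0.2  0.3 -0.5]
tilt xy [-0.0023  0.001 ] rot [[-0.923, 0.384, -0.002], [0.384, 0.923, 0.001], [0.003, 0.0, -1.0]]
```

Request:
carry_out --pt "-0.02 -0.06 0.3 0 0 0 1" --pt "0 0 0.4 0 0 0 1" --pt "0 0 0.4 0 0 0 1" --pt "0 0 0.3 0 0 0 1" --pt "0 0 0 0 0 0 1"

```text
t: 16.32
eef_pos: [0.5447, -0.3082, 0.1045]
ee_rot: [[-0.923, 0.385, -0.002], [0.385, 0.923, 0.001], [0.003, -0.0, -1.0]]
wrist_force: [0.2, -0.2, -0.1]
finger_gap: 0.999
grip_force: 0.0
```

Request:
carry_out --pt "0 0 0 0 0 0 1" --pt "0 0 0 0 0 0 1" --pt "0 0 0 0 0 0 1" --pt "0 0 0 0 0 0 1" --pt "0 0 0 0 0 0 1"

```text
t: 16.95
eef_pos: [0.5457, -0.3083, 0.1063]
ee_rot: [[-0.923, 0.385, 0.0], [0.385, 0.923, -0.0], [-0.0, 0.0, -1.0]]
wrist_force: [-0.1, 0.4, 0.6]
finger_gap: 1.0
grip_force: 0.0
```

```bash
python3 g.py .5447 -.3075 .103
```

```text
t 16.95 pos [ 0.5457 -0.3083  0.1063] shares [0.02 0.01 0.05] q [ 16.  35.  12. 110. -12.  36. 104.] grip 0.0 0.9999728850727878 F [-0.1  0.4  0.6]
tilt xy [ 0.0003 -0.0001] rot [[-0.923, 0.385, 0.0], [0.385, 0.923, -0.0], [-0.0, 0.0, -1.0]]
```

Request:
carry_out --pt "0.015 0.015 0.05 0 0 0 0.5" --pt "0 0 0 0 0 0 0.1" --pt "0 0 0 0 0 0 -0.2" --pt "0 0 0 0 0 0 -0.4" --pt "0 0 0 0 0 0 -0.6" --newtons 25

```text
t: 17.58
eef_pos: [0.545, -0.3074, 0.1031]
ee_rot: [[-0.923, 0.385, -0.0], [0.385, 0.923, -0.0], [-0.0, -0.0, -1.0]]
wrist_force: [-0.6, -0.7, -1.1]
finger_gap: 0.311
grip_force: 25.0
```

Request:
carry_out --pt "0 0 0 0 0 0 -1" --pt "0 0 0 0 0 0 -1" --pt "0 0 0 0 0 0 -1" --pt "0 0 -0.03 0 0 0 -1" --pt "0 0 -0.05 0 0 0 -1"

```text
t: 18.2
eef_pos: [0.545, -0.3067, 0.1077]
ee_rot: [[-0.923, 0.384, -0.001], [0.384, 0.923, 0.001], [0.001, 0.0, -1.0]]
wrist_force: [-0.3, 0.1, -3.3]
finger_gap: 0.314
grip_force: 24.8
```

Request:
carry_out --pt "0 0 -0.4 0 0 0 -1" --pt "0 0 -0.7 0 0 0 -1" --pt "0 0 -0.8 0 0 0 -1" --pt "0 0 -0.8 0 0 0 -1" --pt "0.1 0.2 -0.5 0 0 0 -1"

```text
t: 18.82
eef_pos: [0.5442, -0.2948, 0.3025]
ee_rot: [[-0.922, 0.386, 0.002], [0.386, 0.923, -0.001], [-0.003, -0.0, -1.0]]
wrist_force: [-0.2, 0.7, -4.0]
finger_gap: 0.316
grip_force: 25.1
```

Request:
carry_out --pt "0.3 0.4 -0.1 0 0 0 -1" --pt "0.4 0.6 0 0 0 0 -1" --pt "0.5 0.7 0 0 0 0 -1" --pt "0.5 0.7 0 0 0 0 -1" --pt "0.5 0.8 0 0 0 0 -1"

```text
t: 19.45
eef_pos: [0.4953, -0.0644, 0.3061]
ee_rot: [[-0.923, 0.385, 0.0], [0.385, 0.923, 0.0], [-0.0, 0.0, -1.0]]
wrist_force: [1.0, 0.7, -2.4]
finger_gap: 0.311
grip_force: 25.1
```

Request:
carry_out --pt "0.5 0.8 0 0 0 0 -1" --pt "0.5 0.7 0 0 0 0 -1" --pt "0.5 0.7 0 0 0 0 -1" --pt "0.4 0.6 0 0 0 0 -1" --pt "0.4 0.5 0 0 0 0 -1"

```text
t: 20.08
eef_pos: [0.4442, 0.1718, 0.3061]
ee_rot: [[-0.923, 0.384, 0.0], [0.384, 0.923, 0.0], [-0.0, 0.0, -1.0]]
wrist_force: [1.0, 0.4, -3.5]
finger_gap: 0.309
grip_force: 25.1
```

Request:
carry_out --pt "0.19 0.38 0 0 0 0 -1" --pt "0 0 0 0 0 0 -1" --pt "0 0 0 0 0 0 -1" --pt "0 0 0 0 0 0 -1" --pt "0 0 0 0 0 0 -1"

```text
t: 20.7
eef_pos: [0.4433, 0.1947, 0.306]
ee_rot: [[-0.923, 0.386, 0.0], [0.386, 0.923, -0.0], [-0.0, -0.0, -1.0]]
wrist_force: [-0.3, 0.5, -3.2]
finger_gap: 0.313
grip_force: 25.2
```

```bash
python3 g.py .4432 .1961 .0945;  python3 - <<'E'
from m import *
for n in("side","top"):
    P=cloud(arm.get_image(n))
    q=P[(np.hypot(P[...,0]-.4432,P[...,1]-.196)<.05)&(P[...,2]>.18)&(P[...,2]<.29)]
    b=q[(q[:,2]>.25)&(q[:,2]<.28)]; v=np.sort(q[:,2]); print(n,len(b),v[[5,20]],circ(b,.031).x if len(b)>20 else "")
E
```

```text
t 20.7 pos [0.4433 0.1947 0.306 ] shares [0.01 0.02 3.52] q [-34.  11.   4. 115.  -1.  54.  38.] grip 25.160699486732483 0.31292072561768375 F [-0.3  0.5 -3.2]
tilt xy [ 0.0001 -0.0001] rot [[-0.923, 0.386, 0.0], [0.386, 0.923, -0.0], [-0.0, -0.0, -1.0]]
side 346 [0.22313584 0.22686754] [0.4431212  0.19392763]
top 97 [0.24530653 0.25510235] [0.44328264 0.19389726]
```

Request:
carry_out --pt "0.01 0.03 0.4 0 0 0 -1" --pt "0 0 0.6 0 0 0 -1" --pt "0 0 0.6 0 0 0 -1" --pt "0 0 0.5 0 0 0 -1" --pt "0 0 0.5 0 0 0 -1"

```text
t: 21.42
eef_pos: [0.4436, 0.1973, 0.149]
ee_rot: [[-0.923, 0.385, 0.0], [0.385, 0.923, 0.0], [-0.0, 0.0, -1.0]]
wrist_force: [1.1, 0.7, -3.2]
finger_gap: 0.307
grip_force: 25.2
```

Request:
carry_out --pt "0 0 0.3 0 0 0 -1" --pt "0 0 0.2 0 0 0 -1" --pt "0 0 0.15 0 0 0 -1" --pt "0 0 0.05 0 0 0 -1" --pt "0 0 0 0 0 0 -1"

```text
t: 22.05
eef_pos: [0.4435, 0.1974, 0.1081]
ee_rot: [[-0.923, 0.385, 0.0], [0.385, 0.923, 0.0], [-0.0, 0.0, -1.0]]
wrist_force: [-0.3, -0.4, -2.8]
finger_gap: 0.313
grip_force: 25.2
```

Request:
carry_out --pt "0 0 0.03 0 0 0 -1" --pt "0 0 0.03 0 0 0 -1" --pt "0 0 0.03 0 0 0 -1" --pt "0 0 0 0 0 0 -1" --pt "0 0 0 0 0 0 -1"

```text
t: 22.68
eef_pos: [0.4433, 0.1974, 0.1025]
ee_rot: [[-0.923, 0.385, 0.0], [0.385, 0.923, -0.0], [-0.0, -0.0, -1.0]]
wrist_force: [1.0, 0.1, -2.3]
finger_gap: 0.311
grip_force: 25.2
```

Request:
carry_out --pt "0 0 0.03 0 0 0 -1" --pt "0 0 0.03 0 0 0 -1" --pt "0 0 0.03 0 0 0 -1" --pt "0 0 0.015 0 0 0 -1" --pt "0 0 0 0 0 0 -1"

```text
t: 23.3
eef_pos: [0.4433, 0.1973, 0.0961]
ee_rot: [[-0.923, 0.385, -0.0], [0.385, 0.923, -0.0], [0.0, -0.0, -1.0]]
wrist_force: [0.8, 0.1, -2.6]
finger_gap: 0.307
grip_force: 25.2
```

Request:
carry_out --pt "0 0 0.015 0 0 0 -1" --pt "0 0 0.0 0 0 0 -1" --pt "0 0 0 0 0 0 -1" --pt "0 0 0 0 0 0 -1" --pt "0 0 0 0 0 0 -1"

```text
t: 23.92
eef_pos: [0.4433, 0.1974, 0.0953]
ee_rot: [[-0.923, 0.385, 0.0], [0.385, 0.923, -0.0], [-0.0, -0.0, -1.0]]
wrist_force: [0.4, 0.1, -2.7]
finger_gap: 0.319
grip_force: 25.2
```

Request:
carry_out --pt "0 0 0.015 0 0 0 -1" --pt "0 0 0.0 0 0 0 -1" --pt "0 0 0.01 0 0 0 -1" --pt "0 0 0 0 0 0 -1" --pt "0 0 0 0 0 0 -1"

```text
t: 24.55
eef_pos: [0.4434, 0.1974, 0.094]
ee_rot: [[-0.923, 0.385, 0.0], [0.385, 0.923, 0.0], [-0.0, 0.0, -1.0]]
wrist_force: [-0.9, -0.7, 3.8]
finger_gap: 0.31
grip_force: 25.8
```

Floor contact. Release and rise.

Request:
carry_out --pt "0 0 0 0 0 0 -1" --pt "0 0 0 0 0 0 -0.3" --pt "0 0 0 0 0 0 -0.1" --pt "0 0 0 0 0 0 0.2" --pt "0 0 0 0 0 0 0.2"

```text
t: 25.18
eef_pos: [0.4434, 0.1974, 0.0937]
ee_rot: [[-0.923, 0.385, 0.0], [0.385, 0.923, -0.0], [-0.0, 0.0, -1.0]]
wrist_force: [-0.5, 0.5, 0.3]
finger_gap: 0.595
grip_force: 0.0
```

Request:
carry_out --pt "0 0 0 0 0 0 0.2" --pt "0 0 -0.3 0 0 0 0.2" --pt "0 0 -0.6 0 0 0 0.2" --pt "0 0 -0.8 0 0 0 0.2" --pt "0 0 -0.8 0 0 0 0.2"

```text
t: 25.8
eef_pos: [0.443, 0.1972, 0.2452]
ee_rot: [[-0.923, 0.385, -0.0], [0.385, 0.923, -0.0], [0.0, -0.0, -1.0]]
wrist_force: [0.5, 0.5, -0.1]
finger_gap: 0.601
grip_force: 0.0
```

Request:
carry_out --pt "0 0 -0.7 0 0 0 0.2" --pt "0 0 -0.4 0 0 0 0.2" --pt "0 0 0 0 0 0 0.2" --pt "0 0 0 0 0 0 0.2" --pt "0 0 0 0 0 0 0.2"

```text
t: 26.42
eef_pos: [0.4428, 0.1971, 0.3087]
ee_rot: [[-0.923, 0.385, -0.002], [0.385, 0.923, -0.001], [0.001, -0.002, -1.0]]
wrist_force: [0.2, 0.4, -0.6]
finger_gap: 0.595
grip_force: 0.0
```

Run:
```python
from m import *
im=arm.get_image("side"); P=cloud(im); necks(P,[(.5457,.136),(.464,.114),(.5245,.216),(.443,.196),(.503,.297),(.42,.278)])
cv2.imwrite("pics/s4.png",cv2.resize(im["img"][80:260,130:370],(800,600))[...,::-1]); o=arm.get_obs(); print(o["t"],o["eef_pos"],o["wrist_force"])
```

```text
neck [0.5463 0.1361] 138 ztop 0.1614 mouth ctr [0.5447 0.135 ]
neck [0.4644 0.1145] 150 ztop 0.1615 mouth ctr [0.4637 0.1121]
neck [0.5246 0.2161] 131 ztop 0.1614 mouth ctr [0.5233 0.2147]
neck [0.4433 0.1972] 139 ztop 0.5138 mouth ctr [0.441  0.1954]
neck [0.5039 0.2972] 126 ztop 0.1615 mouth ctr [0.5036 0.295 ]
neck [0.4199 0.2782] 135 ztop 0.1611 mouth ctr [0.4191 0.2763]
26.475 [0.4429144  0.19714855 0.30876134] [-0.11709978  0.29226808  0.6590858 ]
```

View pics/s4.png

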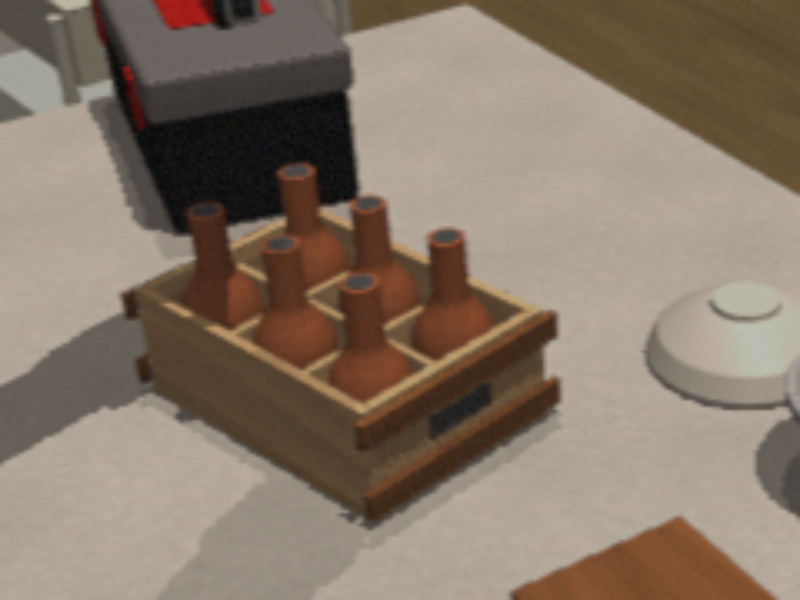

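All six vases stand upright, one per pocket, with mouths at about (207,210), (297,172), (369,203), (281,245), (361,284) and (446,238). The arm is clear.

```bash
python3 -c "
from bench import arm
print(arm.close_job())"
```

```text
the job is handed in; nothing more can be done
None
```

Both vases from the ware board now stand upright in the crate's two empty pockets, released with the arm clear; the last picture shows all six in place, and I handed the job in at about 26.5 s, though no verdict came back.

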